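# Click the hand driver into the socket on the bag sealer's jaw nut

## Task

The jaw nut of the bag sealer is to be tightened, and its socket already stands on it. Take the square-drive hand driver out of the tool block and push it straight into the leaning socket, fully home, until its spring ball clicks into the dimple. Then let go and leave it standing in the socket ready to turn, without disturbing the other tools, the grease jar or the tray of nuts.

Things in the scene. Friction and masses are not known exactly. Their poses are not given: they have to be found in the camera images.
- driver_grip (a point): Hand driver (spinner handle, 0.22 kg) standing in the tool block. Its black plastic grip is SQUARE in section, 32 x 32 mm, 68 mm tall (other tools: round handle, low crossbar), and rests by its underside on the block's top. Point on its axis, 42 mm above that underside, 26 mm below the top. Axes: z along the tool from drive to handle end (up at the start); x, y square to the grip's flats.
- driver_shoulder (a point): Centre of the driver's shoulder, 76 mm from driver_grip towards the drive; same axes. Grip underside, then round shank 24 mm long, 18 mm across, then collar 10 mm long, 22 mm across: the collar's end is the shoulder. At the start all this hangs in the hole. Fully home, it lies on the socket's mouth face.
- driver_tip (a point): End of the driver's square steel drive, 16 mm beyond the shoulder and 92 mm from driver_grip; same axes. The drive is 12.7 mm square, its sides parallel to the grip's flats, its tip bevelled to 9.6 mm over the last 2 mm.
- detent_ball (a joint): How far the driver's spring ball is pressed in: 0 m = standing out, 2.4 mm proud of the +x side of the drive, 8 mm below the shoulder (also while the drive is out of the socket); 0.001 to 0.002 m = pressed in by the socket's wall; near 0 again once clicked into a dimple. Spring 5 N at first, 10 N at 1 mm; pushing past the click takes some 5 to 12 N.
- socket_mouth (a point): Centre of the open end face of the plain steel socket, 26 mm across, 38 mm long, on top of the sealer's +y arm (left one as the robot sees it; the other arm has a bare nut). z points out along its axis, which leans 35 degrees from vertical towards the sealer's -x (robot's) side; x, y are square to the sides of its square hole. It is tight: in normal handling the socket does not turn or move.
- socket (a joint): Turn of socket and nut about the socket's axis, in rad; at 0 the sides of the square hole lie along and across the sealer's arm. The hole is 13.2 mm square, 18 mm deep, bevelled to 16.4 mm at the mouth over 2.5 mm, with a dimple in the middle of each side 8 mm below the mouth: the drive may enter at any of the four quarter turns.
- tool_block: Wooden tool block, fixed, 250 (x) x 80 (y) x 62 (z) mm; origin at the centre of its underside, z up. Three upright holes, 25 mm across and 55 mm deep, lie along its x axis at -80, 0 and +80 mm, with one tool in each, in any order.
- sealer: Bag sealer, fixed: white board 310 (x) x 400 (y) mm, two green arms at y = +160 and -160 mm, a blue jaw bar between them. Origin at table level, 15 mm on the -x side of the board's middle. The arms are hinged at x = -110 mm, 90 mm up, and rise towards +x at 35 degrees, locked open, to 200 mm; the socket's mouth is 217 mm up. Green housing at x 90 to 160 mm, 90 mm high.
- screwdriver_mid (a point): Screwdriver in the block, to be left alone: round black handle 34 mm across and 94 mm tall; point on its axis, 47 mm above the block's top.
- hex_key_mid (a point): T-handled hex key in the block, to be left alone: black crossbar 100 mm long (its y), 22 mm wide and 26 mm high; point at the crossbar's centre.
- grease_jar_mid (a point): White grease jar, 64 mm across and 75 mm tall, to be left alone; point at its middle.
- nut_tray: Low steel tray of spare nuts, 100 x 130 x 28 mm, to be left alone; origin under its centre.
Things that resemble listed ones, but are neither listed nor needed, are in the scene too. Leave any turquoise look-alike of the part that bears driver_grip alone.

How it is judged:
By the outcome, as a careful person would: the job done as asked, in the order asked, and still so for the second after the job is handed in, with the robot touching nothing.
It also fails if it takes over 45 s, if anything falls off the work surface, if the arm or the gripper's body presses on something with over 40 N, if the wrist force passes 120 N, or if a joint passes its speed limit or range.

## Robot

A 6-joint arm with a two-finger parallel gripper is mounted at the origin on the work surface. World frame = base frame: x ahead of the robot, y to its left, z up, the work surface at z = 0. Lengths are in m, angles in rad, forces in N, time in s.
With the tool pointing down it reaches from about 0.25 to 0.725 m from the base axis. Payload 4 kg.
Tool frame: the origin (TCP) lies on the centre line of the jaws, within the pads' length; the fingertips stand 17 mm ahead of it and the grasp point (between the pads) lies 2 mm behind it; z points along the fingers, y is the line along which they close (so a half turn about z gives the same grasp; the last joint's range is limited). The gripper opens to 85 mm and grips with 20 to 120 N. Pads are 22 mm wide; open, the fingers measure 114 mm over their backs; the gripper's body (76 mm by 85 mm) begins 54 mm behind the grasp point. The pads swing forward as they close: fully open they stand 13 mm farther back than shut.
Start: joints at [-1.276, 0.241, 0.005, 1.335, 0, 1.571], TCP at [0.145, -0.478, 0.248] pointing down, gripper open.
Joint ranges: [-2.72, 2.72], [-1.05, 1.87], [-1.09, 1.28], [-1.99, 2.15], [-1.42, 1.44], [-3.14, 3.14]. Speed limits (rad/s): [2.79, 2.79, 3.14, 3.14, 3.14, 3.14].

## Interface

Orientations are given as a unit quaternion [x, y, z, w].
In Python, from workcell import bot, camera, get_calibration gives the robot as it stands.
- The arm moves only by the tool apply_moves, never from a script. Its argument "steps" is a list of rows, each a list of 3 entries, a list of its own where there are three numbers: the shift along the tool's x, y, z as a fraction of full scale, then the turn, a rotation vector about the tool's x, y, z as a fraction of full scale, then the opening, from 0 (shut) to 1 (fully open). A call has exactly 8 rows; each row shifts and turns the commanded pose from where the row before left it, along the tool's axes as they then stand; what a row does not reach is not made up. Full scale, the value 1, is 20 cm for a shift and pi rad for a turn. A row lasts 1/12 s, in which the tool goes at most 41.7 mm and 7.16 degrees, less where a joint would pass 70% of its speed; a pose out of reach is approached as far as the arm can. A call with a number of a shift or a turn outside -1 to 1 is refused whole. A call with a gripper value outside its range is refused whole. The fingers move at their own pace and stop on an object; the grip force is fixed at half the most. Time passes only in rows, so rows that do not move let the fingers close, or fill a call up. It gives the time, the measured TCP pose, the force, the opening and the grip force at its end, in the units of the state.
- bot.get_obs(): the state, without advancing time (a new reading comes with each control period).
- camera(name): name is "side" or "top"; returns (picture, depth): 480x640x3 uint8, red, green, blue; 480x640 float32, m along the optical axis (not along the pixel's ray), 0 where there is no reading.
- get_calibration(name): a dict with "fov_y" (degrees; the focal length in pixels is half the picture's height over the tangent of half this angle, whatever the lens; pixels are square), "cx", "cy" (the principal point, pixels), "rvec" (rotation vector, rad) and "tvec" (3), from world to camera coordinates, as OpenCV has them. Camera axes: x right, y down, z forward; pixel columns grow to the right and rows downward; lengths in m; the calibration is good to about 2 mm. A picture is of the moment at which its call begins. get_calibration takes no time and is no camera call.
- bot.job_done(): hands the job in; it is judged then, once.
The state is a dict: "clock": time; "joint_pos": joint angles; "joint_vel": joint speeds; "tau": joint torques, N m; "eef_pos": TCP position; "tool_rot": TCP orientation; "ft_force": force on the tool from outside, world axes, zero at the start; "ft_torque": the same for the moment, N m; "grip_width": finger opening in m; "grasp_force": force on a finger pad.
Only numpy, scipy, OpenCV 4.12 (cv2) and the standard library are available. Lean on these libraries where they do the work, as an engineer would, in place of code of your own. Each camera call takes 0.05 s, during which the arm holds its last target. There are 200 camera calls.

## Working session

There is one attempt and no reset: what is moved stays moved. The work goes in short steps, Python scripts to look and compute and a tool call to move; the robot and the scene stay as the last step left them, time stands still between calls to the robot, and variables do not carry over. Pictures are saved under pics/ and viewed, at most 10 in all, crops included, and the job is handed in when it is done.

Besides the shell and the picture viewer there is one more tool, called after "Request:" as name(argument=value, ...) on one line, values as JSON. apply_moves: Moves the arm, as the interface text tells. Its arguments: {"type":"object","properties":{"steps":{"type":"array"}},"required":["steps"]}

```bash
ls; mkdir -p pics
cat > h.py <<'E'
import numpy as np, cv2
from workcell import bot, camera, get_calibration
from scipy.spatial.transform import Rotation as R
def cal(n):
    c=get_calibration(n); f=240/np.tan(np.radians(c["fov_y"])/2)
    return f,c["cx"],c["cy"],R.from_rotvec(np.ravel(c["rvec"])).as_matrix(),np.ravel(c["tvec"]),c
def cloud(n,d):
    f,cx,cy,M,t,_=cal(n); v,u=np.mgrid[:480,:640]
    P=np.stack([(u-cx)/f*d,(v-cy)/f*d,d],-1)
    W=(P-t)@M; W[d==0]=np.nan; return W
E
python3 - <<'E'
from h import *
for n in("side","top"):
    p,d=camera(n); np.savez("%s0.npz"%n,p=p,d=d); cv2.imwrite("pics/%s0.png"%n,p[...,::-1])
    c=cal(n); print(n,c[0],c[5], "campos",-c[3].T@c[4])
o=bot.get_obs(); print(o)
E
```

```text
pics
side 442.2390182537943 {'fov_y': 56.97674427017642, 'cx': 315.29773754014957, 'cy': 240.7477793749073, 'rvec': array([ 0.52018072, -2.73018271,  1.11712454]), 'tvec': array([0.56685178, 0.2376393 , 0.89572074])} campos [0.35438608 0.63470297 0.80726183]
top 599.5582122427179 {'fov_y': 43.63193236444299, 'cx': 331.8074130391141, 'cy': 239.9245638747571, 'rvec': array([ 2.17213308, -2.13566419,  0.17017929]), 'tvec': array([0.00231377, 0.59576613, 1.3626874 ])} campos [0.39519157 0.03133366 1.43342297]
{'clock': 0.1, 'joint_pos': array([-1.27602081e+00,  2.41337818e-01,  3.84299260e-03,  1.33523189e+00,
        1.36972793e-05,  1.57079515e+00]), 'joint_vel': array([ 0.00045268, -0.00266112,  0.00473031, -0.0003915 ,  0.00301185,
       -0.00293668]), 'tau': array([ 4.27665054e-04, -3.73137403e+01,  2.53010076e+01,  1.08654506e-02,
        8.76803483e-05, -1.27179547e-05]), 'eef_pos': array([ 0.14510544, -0.47790278,  0.24749579]), 'tool_rot': array([ 9.89157526e-01,  1.46855224e-01, -1.34968510e-04, -9.55736358e-04]), 'ft_force': array([-0.70368999,  0.03376648, -0.16822087]), 'ft_torque': array([-0.04779592, -0.00940542,  0.00998555]), 'grasp_force': 0.0, 'grip_width': 0.08523820336434816}
```

View pics/side0.png

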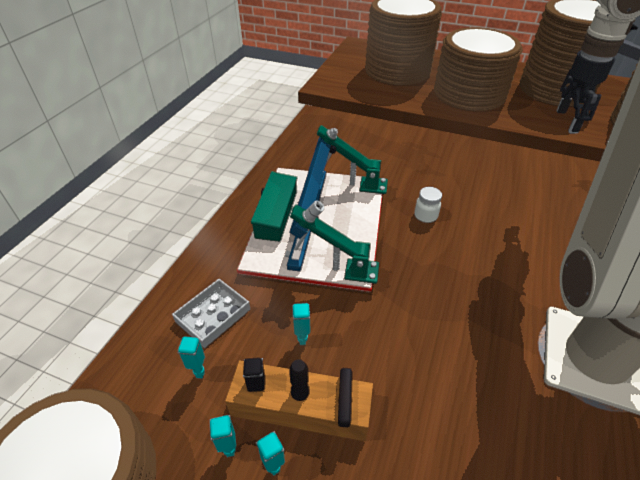

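View pics/top0.png

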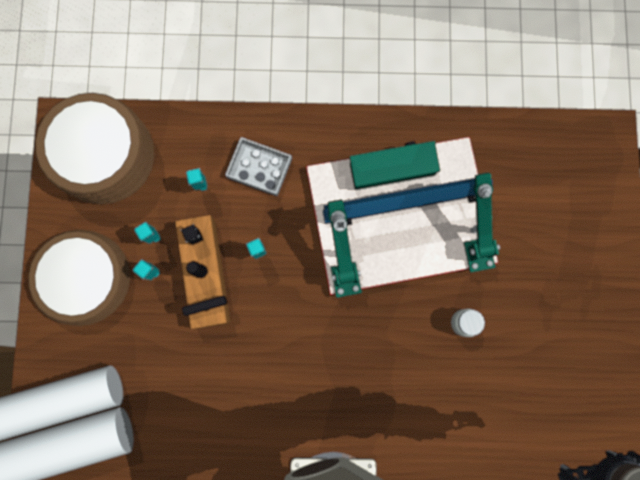

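Side view: driver grip at about (255,374), screwdriver (299,380), hex key (345,397), socket (315,210). Top view: grip (192,235), socket (339,222), and turquoise decoys around the block.

```bash
cat > m.py <<'E'
from h import *
S=np.load("side0.npz");T=np.load("top0.npz")
WS,WT=cloud("side",S["d"]),cloud("top",T["d"])
def sel(W,p,box,z,name):
    u0,u1,v0,v1=box; m=np.zeros(W.shape[:2],bool); m[v0:v1,u0:u1]=1
    m&=(W[...,2]>z[0])&(W[...,2]<z[1]); return W[m],p[m].astype(int)
def rect(Q):
    (c,s,a)=cv2.minAreaRect(Q[:,:2].astype(np.float32)*1000); return np.round(c,1),np.round(s,1),round(a,1)
for n,W,p,bx in(("top",WT,T["p"],(160,240,205,340)),("side",WS,S["p"],(225,385,345,445))):
    q,c=sel(W,p,bx,(.05,.07),n); k=(c[:,0]>c[:,2]+25); print(n,"block",rect(q[k]),np.median(q[k][:,2]))
    b=(175,210,222,248) if n=="top" else (240,270,352,396)
    q,c=sel(W,p,b,(.118,.14),n); k=(c.max(1)<90); print(n,"grip top",len(q[k]),rect(q[k]),q[k].mean(0),np.median(q[k][:,2]))
    b=(300,500,130,300) if n=="top" else (230,395,160,300)
    q,c=sel(W,p,b,(.01,.045),n); k=c.min(1)>140; print(n,"board",rect(q[k]),np.median(q[k][:,2]))
    b=(322,358,200,240) if n=="top" else (295,332,195,228)
    q,c=sel(W,p,b,(.185,.25),n); k=np.ptp(c,1)<25; q=q[k]; print(n,"socket pts",len(q),q.mean(0),q.min(0),q.max(0))
def crop(p,c,r,k): 
    u,v=c; return cv2.resize(p[v-r:v+r,u-r:u+r],None,fx=k,fy=k,interpolation=cv2.INTER_CUBIC)
im=np.hstack([crop(S["p"],(314,210),20,9),crop(T["p"],(340,222),20,9)])
im=np.vstack([im[:, :720],np.hstack([cv2.resize(crop(S["p"],(255,374),22,5),(220,220)),cv2.resize(crop(T["p"],(192,235),22,5),(220,220)),np.zeros((220,280,3),np.uint8)])])
cv2.imwrite("pics/crop0.png",im[...,::-1]); print(im.shape)
E
python3 m.py
```

```text
top block (array([518.2, 309.8]), array([251.8,  90.5]), 11.6) 0.06147600769350227
top grip top 203 (array([594.2, 327. ]), array([30.2, 32.3]), 22.7) [0.59336875 0.32611173 0.12826692] 0.12876625978238512
top board (array([ 663.5, -153.3]), array([314.9, 403.9]), 11.6) 0.029562999167219765
top socket pts 250 [0.61775093 0.0031715  0.20679016] [ 0.59230636 -0.01211551  0.18591597] [0.65950144 0.02589163 0.22468815]
side block (array([515.4, 312.3]), array([250.3,  82.1]), 11.0) 0.06193488797634393
side grip top 355 (array([593.1, 328.2]), array([32.3, 31.3]), 24.6) [0.59149935 0.33034384 0.1283166 ] 0.1290224336145722
side board (array([ 654. , -114.5]), array([316., 484.]), 11.5) 0.029961234782326013
side socket pts 272 [0.61086796 0.00633115 0.20587872] [ 0.5913798  -0.01567051  0.18503063] [0.65407775 0.01713167 0.22463815]
(580, 720, 3)
```

View pics/crop0.png

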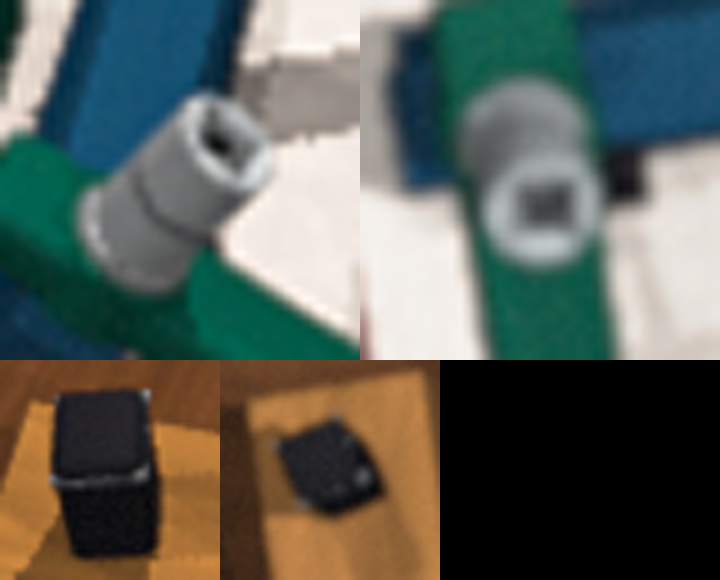

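Crop: the socket is clear in both views with its dark square hole visible; the grip is rotated about 23° in yaw. Next, rectify the mouth plane to find the centre and hole angle.

```bash
cat > m2.py <<'E'
from m import *
yaw=np.radians(11.6); a=np.radians(35)
ex=np.array([np.cos(yaw)*np.cos(a),np.sin(yaw)*np.cos(a),np.sin(a)]) # along arm
ez=np.array([-np.cos(yaw)*np.sin(a),-np.sin(yaw)*np.sin(a),np.cos(a)]); ey=np.cross(ez,ex)
B=np.stack([ex,ey,ez],1)
def rectify(n,p,c,h=16,k=6):
    f,cx,cy,M,t,_=cal(n); g=np.arange(-h,h,1/k)/1000
    X,Y=np.meshgrid(g,g); P=c+X[...,None]*ex+Y[...,None]*ey; q=P@M.T+t
    return cv2.remap(p,(f*q[...,0]/q[...,2]+cx).astype(np.float32),(f*q[...,1]/q[...,2]+cy).astype(np.float32),cv2.INTER_CUBIC)
if __name__=="__main__":
    ims=[]
    for n,W,p,b in(("top",WT,T["p"],(322,358,200,240)),("side",WS,S["p"],(295,332,195,228))):
        q,c=sel(W,p,b,(.185,.25),n); q=q[np.ptp(c,1)<25]; L=q@B
        h=np.histogram(L[:,2],np.arange(L[:,2].max()-.02,L[:,2].max()+.001,.001)); 
        zt=np.percentile(L[:,2],97); k=L[:,2]>zt-.003
        r=L[k]; (cc,rad)=cv2.minEnclosingCircle(r[:,:2].astype(np.float32)*1000)
        c0=B@np.array([cc[0]/1000,cc[1]/1000,np.median(r[:,2])])
        print(n,h[0],"mouth",c0,"rad",rad,k.sum())
        im=rectify(n,p,c0); ims.append(im)
    cv2.imwrite("pics/rect0.png",cv2.resize(np.hstack(ims),None,fx=2,fy=2)[...,::-1])
    print("yaw azim",bot.get_obs()["eef_pos"])
E
python3 m2.py|tail -6
```

```text
side board (array([ 654. , -114.5]), array([316., 484.]), 11.5) 0.029961234782326013
side socket pts 272 [0.61086796 0.00633115 0.20587872] [ 0.5913798  -0.01567051  0.18503063] [0.65407775 0.01713167 0.22463815]
(580, 720, 3)
top [ 5  3  6  4  3  2  7  4  5  6  8 16 12 14 13 11  7  1  2  2] mouth [ 6.02142582e-01 -2.85496110e-05  2.17295332e-01] rad 13.22340202331543 42
side [ 3  4  4  8  0  8  4 10  6  7 10  6  8  6 11 12 10 22 15  6] mouth [ 0.60101764 -0.00165346  0.21647454] rad 14.273571014404297 54
yaw azim [ 0.14510544 -0.47790278  0.24749579]
```

View pics/rect0.png

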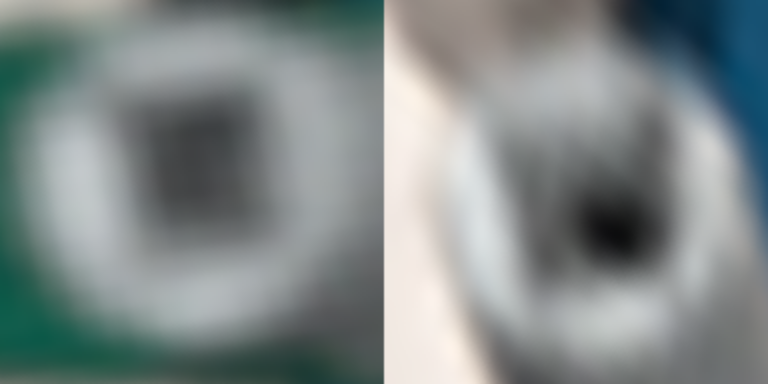

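Request:
apply_moves(steps=[[[0.138,-0.133,-0.05],[0,0,0],0.7],[[0.138,-0.133,-0.05],[0,0,0],0.7],[[0.138,-0.133,-0.05],[0,0,0],0.7],[[0.138,-0.133,-0.05],[0,0,0],0.7],[[0.138,-0.133,-0.05],[0,0,0],0.7],[[0.138,-0.133,-0.05],[0,0,0],0.7],[[0.138,-0.133,-0.05],[0,0,0],0.7],[[0.138,-0.133,-0.05],[0,0,0],0.7]])

```text
clock: 0.77
eef_pos: [0.2948, -0.2088, 0.3286]
tool_rot: [0.989, 0.147, -0.0, -0.0]
ft_force: [1.2, -0.5, 1.2]
grip_width: 0.0594
grasp_force: 0.0
```

```bash
cat > fit.py <<'E'
from m2 import *
from scipy.optimize import least_squares
from scipy.ndimage import gaussian_filter
o=bot.get_obs(); print("J",np.round(o["joint_pos"],3),o["eef_pos"],o["tool_rot"],o["clock"],o["grip_width"])
c0=np.array([.602,-.0008,.2173]); k=6;h=16
g=np.arange(-h,h,1/k); X,Y=np.meshgrid(g,g)
for n,p in(("top",T["p"]),("side",S["p"])):
    im=rectify(n,p,c0).astype(float).mean(2)
    m=np.hypot(X,Y)<10.5
    def model(v):
        cx,cy,th,s,w,a,b,c,d,e,f,s2=v; ct,st=np.cos(th),np.sin(th)
        x=(X-cx)*ct+(Y-cy)*st; y=-(X-cx)*st+(Y-cy)*ct
        sg=lambda z:1/(1+np.exp(-np.clip(z/w,-50,50)))
        I=sg(s-abs(x))*sg(s2-abs(y))
        return (1-I)*(a+b*X+c*Y)+I*(d+e*X+f*Y)
    best=min((least_squares(lambda v:(model(v)-im)[m],[0,0,t0,7,.7,170,0,0,80,0,0,7],loss="soft_l1",f_scale=8) for t0 in np.radians([-40,-25,-10,5,20,35])),key=lambda r:r.cost)
    print(n,"cost",best.cost,"c",best.x[:2],"ang",np.degrees(best.x[2]),"half",best.x[3],best.x[11],"w",best.x[4])
E
python3 fit.py|grep -v -e "block\|grip top\|board\|pts"
```

```text
(580, 720, 3)
J [-0.616 -0.06  -0.123  1.508  0.     2.231] [ 0.2948412  -0.20882082  0.32859458] [ 9.89207049e-01  1.46524411e-01 -4.22176614e-05 -9.54593235e-05] 0.7667 0.05938416084804946
top cost 192374.96325573663 c [ 0.94140871 -1.01092077] ang -8.328559836259744 half 5.731188174065618 6.660582142831834 w 1.1362567196556397
side cost 695799.4527476741 c [-0.30114845 -0.36199425] ang -7.553610836994633 half 6.531677270278399 6.934467980115543 w 1.1056041109970625
```

Request:
apply_moves(steps=[[[0,0,0],[0,0,-0.0389],0.7],[[0,0,0],[0,0,-0.0389],0.7],[[0,0,0],[0,0,-0.0389],0.7],[[0,0,0],[0,0,-0.0389],0.7],[[0,0,0],[0,0,-0.0389],0.7],[[0,0,0],[0,0,-0.0389],0.7],[[0,0,0],[0,0,-0.0389],0.7],[[0,0,0],[0,0,-0.0389],0.7]])

```text
clock: 1.43
eef_pos: [0.2945, -0.2104, 0.3279]
tool_rot: [0.803, 0.597, -0.0, -0.0]
ft_force: [-0.8, 0.1, -0.1]
grip_width: 0.06
grasp_force: 0.0
```

Request:
apply_moves(steps=[[[0,0,0],[0,0,-0.0389],0.7],[[0,0,0],[0,0,-0.0389],0.7],[[0,0,0],[0,0,-0.0389],0.7],[[0,0,0],[0,0,-0.0389],0.7],[[0,0,0],[0,0,-0.0389],0.7],[[0,0,0],[0,0,-0.0389],0.7],[[0,0,0],[0,0,-0.0389],0.7],[[0,0,0],[0,0,-0.0389],0.7]])

```text
clock: 2.1
eef_pos: [0.2945, -0.2105, 0.3279]
tool_rot: [0.428, 0.904, 0.0, -0.0]
ft_force: [-0.3, -1.2, -0.5]
grip_width: 0.0597
grasp_force: 0.0
```

Request:
apply_moves(steps=[[[0,0,0],[0,0,-0.0389],0.7],[[0,0,0],[0,0,-0.0389],0.7],[[0,0,0],[0,0,-0.0389],0.7],[[0,0,0],[0,0,-0.0389],0.7],[[0,0,0],[0,0,-0.0389],0.7],[[0,0,0],[0,0,-0.0389],0.7],[[0,0,0],[0,0,-0.0389],0.7],[[0,0,0],[0,0,-0.0389],0.7]])

```text
clock: 2.77
eef_pos: [0.2945, -0.2105, 0.3279]
tool_rot: [-0.046, 0.999, 0.0, -0.0]
ft_force: [0.1, -0.7, 1.0]
grip_width: 0.0598
grasp_force: 0.0
```

```bash
cat > plan.py <<'E'
from h import *
from scipy.linalg import logm,expm
def down(yaw_y):  # tool z down, tool y at yaw (deg)
    y=np.radians(yaw_y); Y=np.array([np.cos(y),np.sin(y),0]); Z=np.array([0,0,-1.]); return np.stack([np.cross(Y,Z),Y,Z],1)
def plan(pos,M,n):
    o=bot.get_obs(); A=np.eye(4);A[:3,:3]=R.from_quat(o["tool_rot"]).as_matrix();A[:3,3]=o["eef_pos"]
    Bm=np.eye(4);Bm[:3,:3]=M;Bm[:3,3]=pos; D=np.linalg.inv(A)@Bm
    S=np.real(expm(np.real(logm(D))/n)); s=S[:3,3]; w=R.from_matrix(S[:3,:3]).as_rotvec()
    print("J",np.round(o["joint_pos"],3),"pos",np.round(o["eef_pos"],4),"F",np.round(o["ft_force"],1),"w",round(o["grip_width"],4),"t",o["clock"])
    print(n,"rows shift",np.round(s/.2,4),"|mm|",np.linalg.norm(s)*1e3,"turn",np.round(w/np.pi,4),"deg",np.degrees(np.linalg.norm(w)))
E
python3 -c "
from plan import *
plan([.593,.327,.30],down(113.5),16)"
```

```text
J [-0.621 -0.058 -0.123  1.507 -0.    -0.713] pos [ 0.2945 -0.2105  0.3279] F [ 0.1 -0.7  1. ] w 0.0598 t 2.7667
16 rows shift [-0.1313  0.1414  0.0087] |mm| 38.62747755623516 turn [ 0.     -0.     -0.0063] deg 1.1384056172632095
```

Request:
apply_moves(steps=[[[-0.1313,0.1414,0.0087],[0,0,-0.0063],0.7],[[-0.1313,0.1414,0.0087],[0,0,-0.0063],0.7],[[-0.1313,0.1414,0.0087],[0,0,-0.0063],0.7],[[-0.1313,0.1414,0.0087],[0,0,-0.0063],0.7],[[-0.1313,0.1414,0.0087],[0,0,-0.0063],0.7],[[-0.1313,0.1414,0.0087],[0,0,-0.0063],0.7],[[-0.1313,0.1414,0.0087],[0,0,-0.0063],0.7],[[-0.1313,0.1414,0.0087],[0,0,-0.0063],0.7]])

```text
clock: 3.43
eef_pos: [0.4675, 0.047, 0.3139]
tool_rot: [-0.123, 0.992, -0.0, -0.0]
ft_force: [0.3, -0.6, 0.9]
grip_width: 0.06
grasp_force: 0.0
```

Request:
apply_moves(steps=[[[-0.1313,0.1414,0.0087],[0,0,-0.0063],0.7],[[-0.1313,0.1414,0.0087],[0,0,-0.0063],0.7],[[-0.1313,0.1414,0.0087],[0,0,-0.0063],0.7],[[-0.1313,0.1414,0.0087],[0,0,-0.0063],0.7],[[-0.1313,0.1414,0.0087],[0,0,-0.0063],0.7],[[-0.1313,0.1414,0.0087],[0,0,-0.0063],0.7],[[-0.1313,0.1414,0.0087],[0,0,-0.0063],0.7],[[-0.1313,0.1414,0.0087],[0,0,-0.0063],0.7]])

```text
clock: 4.1
eef_pos: [0.5972, 0.3265, 0.2995]
tool_rot: [-0.201, 0.98, -0.0, -0.001]
ft_force: [2.1, 0.4, 0.6]
grip_width: 0.0594
grasp_force: 0.0
```

```bash
python3 -c "
from plan import *
plan([.593,.327,.20],down(113.5),3)
plan([.593,.327,.102],down(113.5),8)"
```

```text
J [ 0.5    0.635  0.742  1.679 -0.     0.097] pos [0.5972 0.3265 0.2995] F [2.1 0.4 0.6] w 0.0594 t 4.1
3 rows shift [0.0059 0.0036 0.1659] |mm| 33.208576196726234 turn [-0.     -0.0001 -0.0007] deg 0.12363759436998892
J [ 0.5    0.635  0.742  1.679 -0.     0.097] pos [0.5972 0.3265 0.2995] F [2.1 0.4 0.6] w 0.0594 t 4.1
8 rows shift [0.0022 0.0014 0.1235] |mm| 24.697748658474744 turn [-0.     -0.     -0.0003] deg 0.04636409788874585
```

Request:
apply_moves(steps=[[[0.009,0.005,0.1235],[0,0,-0.001],0.7],[[0.009,0.005,0.1235],[0,0,-0.001],0.7],[[0,0,0.1235],[0,0,0],0.7],[[0,0,0.1235],[0,0,0],0.7],[[0,0,0.1235],[0,0,0],0.7],[[0,0,0.1235],[0,0,0],0.7],[[0,0,0.1235],[0,0,0],0.7],[[0,0,0.1235],[0,0,0],0.7]])

```text
clock: 4.77
eef_pos: [0.5923, 0.325, 0.1009]
tool_rot: [-0.203, 0.979, -0.0, -0.001]
ft_force: [0.4, 0.2, 0.7]
grip_width: 0.0598
grasp_force: 0.0
```

Request:
apply_moves(steps=[[[0,0,0],[0,0,0],0.7],[[0,0,0],[0,0,0],0.0],[[0,0,0],[0,0,0],0.0],[[0,0,0],[0,0,0],0.0],[[0,0,0],[0,0,0],0.0],[[0,0,0],[0,0,0],0.0],[[0,0,0],[0,0,0],0.0],[[0,0,0],[0,0,0],0.0]])

```text
clock: 5.43
eef_pos: [0.5937, 0.3258, 0.1047]
tool_rot: [-0.203, 0.979, 0.0, 0.002]
ft_force: [-0.6, -0.2, 5.7]
grip_width: 0.0314
grasp_force: 62.6
```

Run:
```python
from plan import *
plan([.593,.327,.21],down(113.5),4)
o=bot.get_obs(); print(o["grasp_force"],o["ft_torque"],o["tool_rot"])
```

```text
J [ 0.502  0.674  0.306  1.199 -0.     0.093] pos [0.5937 0.3258 0.1047] F [-0.6 -0.2  5.7] w 0.0314 t 5.4333
4 rows shift [-0.      0.0018 -0.1317] |mm| 26.334846954942524 turn [ 0.      0.0003 -0.0001] deg 0.048469935012707924
62.557311058044434 [-0.03848356  0.00516962  0.02810548] [-2.03158240e-01  9.79144581e-01  4.49355792e-04  1.55469179e-03]
```

Request:
apply_moves(steps=[[[0,0,-0.1],[0,0,0],0.0],[[0,0,-0.12],[0,0,0],0.0],[[0,0,-0.12],[0,0,0],0.0],[[0,0,-0.12],[0,0,0],0.0],[[0,0,-0.12],[0,0,0],0.0],[[0,0,-0.13],[0,0,0],0.0],[[0,0,-0.13],[0,0,0],0.0],[[0,0,-0.13],[0,0,0],0.0]])

```text
clock: 6.1
eef_pos: [0.5923, 0.325, 0.2975]
tool_rot: [-0.203, 0.979, -0.0, -0.001]
ft_force: [0.9, 0.4, -2.7]
grip_width: 0.0313
grasp_force: 60.8
```

```bash
cat >> plan.py <<'E'
def sock(dist,off=(0,0),phi=-8.,mouth=(.602,-.0008,.2173),graspoff=.0007):
    """tool pose with the driver tip `dist` m outside the mouth along the axis"""
    y=np.radians(11.6); a=np.radians(35)
    ex=np.array([np.cos(y)*np.cos(a),np.sin(y)*np.cos(a),np.sin(a)])
    ez=np.array([-np.cos(y)*np.sin(a),-np.sin(y)*np.sin(a),np.cos(a)]); ey=np.cross(ez,ex)
    f=np.radians(phi); Y=ey*np.cos(f)-ex*np.sin(f)
    M=np.stack([np.cross(Y,-ez),Y,-ez],1)
    return np.array(mouth)+ex*off[0]+ey*off[1]+ez*(dist+.092+graspoff),M
E
python3 - <<'E'
from plan import *
p,M=sock(.06); print(p); plan(p,M,16)
p,d=camera("side"); cv2.imwrite("pics/side1.png",p[...,::-1])
E
```

```text
[ 0.51620378 -0.01841143  0.34238452]
J [ 0.502  0.621  0.712  1.663 -0.     0.093] pos [0.5923 0.325  0.2975] F [ 0.9  0.4 -2.7] w 0.0313 t 6.1
16 rows shift [ 0.0444 -0.0985 -0.0301] |mm| 22.418594631621808 turn [ 0.0004 -0.0122  0.0067] deg 2.5097991587727564
```

View pics/side1.png

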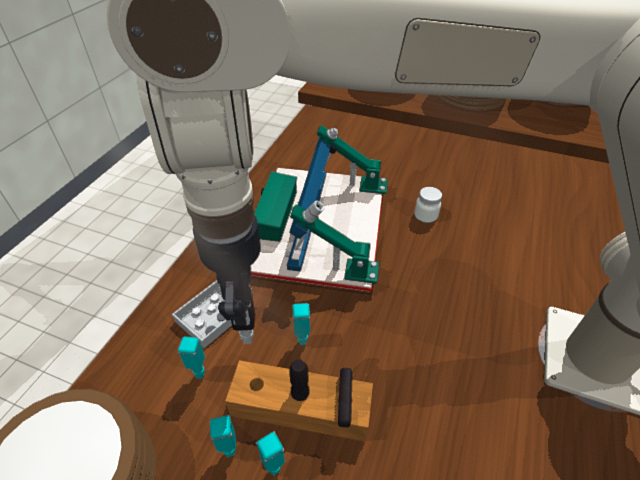

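The driver is out of the block: its hole at (257,384) is empty and the shank shows below the jaws at (247,332). Nothing else has moved.

Request:
apply_moves(steps=[[[0.0444,-0.0985,-0.0301],[0.0004,-0.0122,0.0067],0.0],[[0.0444,-0.0985,-0.0301],[0.0004,-0.0122,0.0067],0.0],[[0.0444,-0.0985,-0.0301],[0.0004,-0.0122,0.0067],0.0],[[0.0444,-0.0985,-0.0301],[0.0004,-0.0122,0.0067],0.0],[[0.0444,-0.0985,-0.0301],[0.0004,-0.0122,0.0067],0.0],[[0.0444,-0.0985,-0.0301],[0.0004,-0.0122,0.0067],0.0],[[0.0444,-0.0985,-0.0301],[0.0004,-0.0122,0.0067],0.0],[[0.0444,-0.0985,-0.0301],[0.0004,-0.0122,0.0067],0.0]])

```text
clock: 6.82
eef_pos: [0.5715, 0.1503, 0.3339]
tool_rot: [-0.117, 0.981, 0.026, 0.151]
ft_force: [0.4, -0.2, -2.2]
grip_width: 0.0311
grasp_force: 60.8
```

Request:
apply_moves(steps=[[[0.0444,-0.0985,-0.0301],[0.0004,-0.0122,0.0067],0.0],[[0.0444,-0.0985,-0.0301],[0.0004,-0.0122,0.0067],0.0],[[0.0444,-0.0985,-0.0301],[0.0004,-0.0122,0.0067],0.0],[[0.0444,-0.0985,-0.0301],[0.0004,-0.0122,0.0067],0.0],[[0.0444,-0.0985,-0.0301],[0.0004,-0.0122,0.0067],0.0],[[0.0444,-0.0985,-0.0301],[0.0004,-0.0122,0.0067],0.0],[[0.0444,-0.0985,-0.0301],[0.0004,-0.0122,0.0067],0.0],[[0.0444,-0.0985,-0.0301],[0.0004,-0.0122,0.0067],0.0]])

```text
clock: 7.48
eef_pos: [0.5149, -0.0191, 0.3406]
tool_rot: [-0.029, 0.953, 0.051, 0.296]
ft_force: [0.4, -0.3, -2.5]
grip_width: 0.032
grasp_force: 60.8
```

Run:
```python
from plan import *
p,M=sock(.02); print(p); plan(p,M,8)
```

```text
[ 0.53867823 -0.01379809  0.30961844]
J [-0.146 -0.171 -0.363  0.797  0.197 -0.147] pos [ 0.5149 -0.0191  0.3406] F [ 0.4 -0.3 -2.5] w 0.032 t 7.4833
8 rows shift [-0.0013  0.0004  0.0246] |mm| 4.930095145499446 turn [-0.     -0.     -0.0001] deg 0.017723641940026912
```

Request:
apply_moves(steps=[[[-0.0013,0.0004,0.0246],[0,0,0],0.0],[[-0.0013,0.0004,0.0246],[0,0,0],0.0],[[-0.0013,0.0004,0.0246],[0,0,0],0.0],[[-0.0013,0.0004,0.0246],[0,0,0],0.0],[[-0.0013,0.0004,0.0246],[0,0,0],0.0],[[-0.0013,0.0004,0.0246],[0,0,0],0.0],[[-0.0013,0.0004,0.0246],[0,0,0],0.0],[[-0.0013,0.0004,0.0246],[0,0,0],0.0]])

```text
clock: 8.15
eef_pos: [0.5406, -0.0124, 0.3099]
tool_rot: [-0.03, 0.953, 0.052, 0.296]
ft_force: [0.3, 0.2, -2.7]
grip_width: 0.0308
grasp_force: 60.8
```

Run:
```python
from plan import *
p,M=sock(.003); print(p); plan(p,M,8)
P={n:camera(n)[0] for n in("side","top")}
o=bot.get_obs(); A=R.from_quat(o["tool_rot"]).as_matrix(); z=A[:,2]
# predicted tip and mouth pixels
c=[]
for n,(u,v),r in(("side",(314,200),33),("top",(345,232),33)):
    f,cx,cy,Mc,t,_=cal(n)
    for nm,X in(("tip",o["eef_pos"]+z*.0927),("shoulder",o["eef_pos"]+z*.0767),("mouth",np.array([.602,-.0008,.2173]))):
        q=Mc@X+t; print(n,nm,f*q[0]/q[2]+cx,f*q[1]/q[2]+cy)
    c.append(cv2.resize(P[n][v-r:v+r,u-r:u+r],(396,396),interpolation=cv2.INTER_CUBIC))
cv2.imwrite("pics/pre.png",np.hstack(c)[...,::-1])
```

```text
[ 0.54822988 -0.01183742  0.29569285]
J [-0.119 -0.104 -0.388  0.701  0.183 -0.127] pos [ 0.5406 -0.0124  0.3099] F [ 0.3  0.2 -2.7] w 0.0308 t 8.15
8 rows shift [ 0.0011 -0.0008  0.01  ] |mm| 2.014921054329246 turn [ 0. -0. -0.] deg 0.010024620962003718
side tip 323.4776019383674 200.11257559013666
side shoulder 328.1018754891453 195.52860836127178
side mouth 318.6583802087738 205.2339070751632
top tip 340.2572596757108 228.43005713700336
top shoulder 341.31589881771805 231.7985397595692
top mouth 339.61939932844734 224.89100658539468
```

View pics/pre.png

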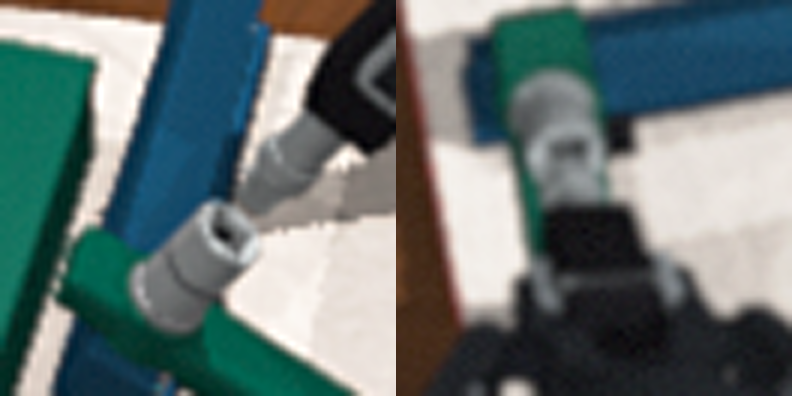

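The side crop shows the drive tip at about (321,202), just above the mouth (319,205) and in line with the socket axis. The top view agrees.

Run:
```python
from plan import *
p,M=sock(.004); plan(p,M,8)
```

```text
J [-0.12  -0.104 -0.389  0.702  0.183 -0.127] pos [ 0.5402 -0.0125  0.3092] F [ 0.3  0.6 -3.3] w 0.0313 t 8.25
8 rows shift [ 0.0006 -0.0007  0.0092] |mm| 1.8481897664061508 turn [ 0.     -0.0001 -0.    ] deg 0.020124213471913812
```

Request:
apply_moves(steps=[[[0.001,-0.0011,0.0147],[0,0,0],0.0],[[0.001,-0.0011,0.0147],[0,0,0],0.0],[[0.001,-0.0011,0.0147],[0,0,0],0.0],[[0.001,-0.0011,0.0147],[0,0,0],0.0],[[0.001,-0.0011,0.0147],[0,0,0],0.0],[[0,0,0],[0,0,0],0.0],[[0,0,0],[0,0,0],0.0],[[0,0,0],[0,0,0],0.0]])

```text
clock: 8.92
eef_pos: [0.5477, -0.0125, 0.298]
tool_rot: [-0.029, 0.953, 0.051, 0.296]
ft_force: [-0.0, -0.9, -1.8]
grip_width: 0.0313
grasp_force: 60.8
```

```bash
cat > st.py <<'E'
from plan import *
p,M=sock(0.); o=bot.get_obs(); A=R.from_quat(o["tool_rot"]).as_matrix()
print("t",o["clock"],"pos rel. tip-at-mouth, tool axes mm (z>0 = inside)",np.round(M.T@(o["eef_pos"]-p)*1e3,2),"rot err deg",np.round(np.degrees(R.from_matrix(M.T@A).as_rotvec()),2),
"F tool",np.round(A.T@o["ft_force"],1),"T tool",np.round(A.T@o["ft_torque"],2),"w",o["grip_width"],o["grasp_force"])
E
python3 st.py
```

```text
t 8.9167 pos rel. tip-at-mouth, tool axes mm (z>0 = inside) [-0.84 -0.38 -5.24] rot err deg [0.   0.01 0.08] F tool [ 1.1 -1.   1.4] T tool [ 0.07  0.79 -0.03] w 0.03133555680853796 60.814876556396484
```

Request:
apply_moves(steps=[[[0.002,0.001,0.006],[0,0,0],0.0],[[0.002,0.001,0.006],[0,0,0],0.0],[[0,0,0.006],[0,0,0],0.0],[[0,0,0.006],[0,0,0],0.0],[[0,0,0.006],[0,0,0],0.0],[[0,0,0.006],[0,0,0],0.0],[[0,0,0.006],[0,0,0],0.0],[[0,0,0.0],[0,0,0],0.0]])

```text
clock: 9.58
eef_pos: [0.5512, -0.0114, 0.2904]
tool_rot: [-0.029, 0.953, 0.051, 0.296]
ft_force: [-3.8, -0.1, -0.5]
grip_width: 0.0314
grasp_force: 61.7
```

```bash
python3 st.py
```

```text
t 9.5833 pos rel. tip-at-mouth, tool axes mm (z>0 = inside) [ 0.52 -0.26  3.06] rot err deg [0.05 0.07 0.1 ] F tool [ 3.4  0.1 -1.8] T tool [ 0.3   1.39 -0.03] w 0.031381023892603464 61.67985677719116
```

Request:
apply_moves(steps=[[[0.002,0,0.005],[0,0,0],0.0],[[0.001,0,0.005],[0,0,0],0.0],[[0,0,0.005],[0,0,0],0.0],[[0,0,0.005],[0,0,0],0.0],[[0,0,0.0],[0,0,0],0.0],[[0,0,0.0],[0,0,0],0.0],[[0,0,0.0],[0,0,0],0.0],[[0,0,0.0],[0,0,0],0.0]])

```text
clock: 10.25
eef_pos: [0.5527, -0.0118, 0.2863]
tool_rot: [-0.028, 0.954, 0.05, 0.295]
ft_force: [-4.6, -3.4, 0.4]
grip_width: 0.0314
grasp_force: 61.3
```

```bash
python3 st.py
```

```text
t 10.25 pos rel. tip-at-mouth, tool axes mm (z>0 = inside) [ 1.68 -1.09  7.22] rot err deg [0.17 0.13 0.14] F tool [ 3.7 -3.  -3.3] T tool [0.98 1.58 0.04] w 0.03142108266518007 61.28777325153351
```

Request:
apply_moves(steps=[[[0.002,-0.003,0.005],[0,0,0],0.0],[[0.001,-0.001,0.005],[0,0,0],0.0],[[0,0,0.005],[0,0,0],0.0],[[0,0,0.005],[0,0,0],0.0],[[0,0,0.005],[0,0,0],0.0],[[0,0,0.0],[0,0,0],0.0],[[0,0,0.0],[0,0,0],0.0],[[0,0,0.0],[0,0,0],0.0]])

```text
clock: 10.92
eef_pos: [0.5554, -0.0114, 0.2814]
tool_rot: [-0.029, 0.954, 0.051, 0.295]
ft_force: [-0.1, -3.1, -5.5]
grip_width: 0.0312
grasp_force: 60.6
```

```bash
python3 st.py
```

```text
t 10.9167 pos rel. tip-at-mouth, tool axes mm (z>0 = inside) [ 2.22 -1.29 12.81] rot err deg [0.07 0.14 0.12] F tool [ 3.3 -3.5  4.2] T tool [1.03 1.46 0.01] w 0.031216640220196937 60.616196393966675
```

Request:
apply_moves(steps=[[[0.001,-0.002,0.005],[0,0,0],0.0],[[0.001,-0.001,0.005],[0,0,0],0.0],[[0,0,0.005],[0,0,0],0.0],[[0,0,0.005],[0,0,0],0.0],[[0,0,0.0],[0,0,0],0.0],[[0,0,0.0],[0,0,0],0.0],[[0,0,0.0],[0,0,0],0.0],[[0,0,0.0],[0,0,0],0.0]])

```text
clock: 11.58
eef_pos: [0.5577, -0.0111, 0.279]
tool_rot: [-0.029, 0.953, 0.051, 0.296]
ft_force: [-4.2, -3.1, -1.7]
grip_width: 0.0312
grasp_force: 61.5
```

```bash
python3 st.py
```

```text
t 11.5833 pos rel. tip-at-mouth, tool axes mm (z>0 = inside) [ 1.7  -1.43 16.09] rot err deg [0.02 0.02 0.08] F tool [ 4.5 -2.9 -1.3] T tool [0.94 1.8  0.01] w 0.031199788070054794 61.45551681518555
```

Request:
apply_moves(steps=[[[0,0,0.005],[0,0,0],0.0],[[0,0,0.005],[0,0,0],0.0],[[0,0,0.0],[0,0,0],0.0],[[0,0,0.0],[0,0,0],0.0],[[0,0,0.0],[0,0,0],0.0],[[0,0,0.0],[0,0,0],0.0],[[0,0,0.0],[0,0,0],0.0],[[0,0,0.0],[0,0,0],0.0]])

```text
clock: 12.25
eef_pos: [0.5582, -0.011, 0.279]
tool_rot: [-0.029, 0.953, 0.051, 0.297]
ft_force: [-15.9, -4.8, 9.2]
grip_width: 0.0315
grasp_force: 63.5
```

```bash
python3 st.py
```

```text
t 12.25 pos rel. tip-at-mouth, tool axes mm (z>0 = inside) [ 1.27 -1.41 16.31] rot err deg [ 0.03 -0.06  0.09] F tool [  8.   -2.7 -17.1] T tool [0.76 2.8  0.05] w 0.03148418504053355 63.51647973060608
```

Request:
apply_moves(steps=[[[0.003,-0.001,0.003],[0,0,0],0.0],[[0.002,0,0.003],[0,0,0],0.0],[[0,0,0.0],[0,0,0],0.0],[[0,0,0.0],[0,0,0],0.0],[[0,0,0.0],[0,0,0],0.0],[[0,0,0.0],[0,0,0],0.0],[[0,0,0.0],[0,0,0],0.0],[[0,0,0.0],[0,0,0],0.0]])

```text
clock: 12.92
eef_pos: [0.5581, -0.0111, 0.2789]
tool_rot: [-0.029, 0.953, 0.051, 0.298]
ft_force: [-21.1, -4.7, 15.4]
grip_width: 0.0311
grasp_force: 64.5
```

```bash
python3 st.py
python3 - <<'E'
from h import *
c=[]
for n,(u,v),r in(("side",(318,200),33),("top",(345,232),33)):
    P=camera(n)[0]; c.append(cv2.resize(P[v-r:v+r,u-r:u+r],(396,396),interpolation=cv2.INTER_CUBIC))
cv2.imwrite("pics/home.png",np.hstack(c)[...,::-1])
E
```

```text
t 12.9167 pos rel. tip-at-mouth, tool axes mm (z>0 = inside) [ 1.36 -1.43 16.4 ] rot err deg [ 0.02 -0.17  0.07] F tool [  8.7  -1.6 -25.1] T tool [0.56 3.09 0.  ] w 0.03113861354081622 64.52970385551453
```

View pics/home.png

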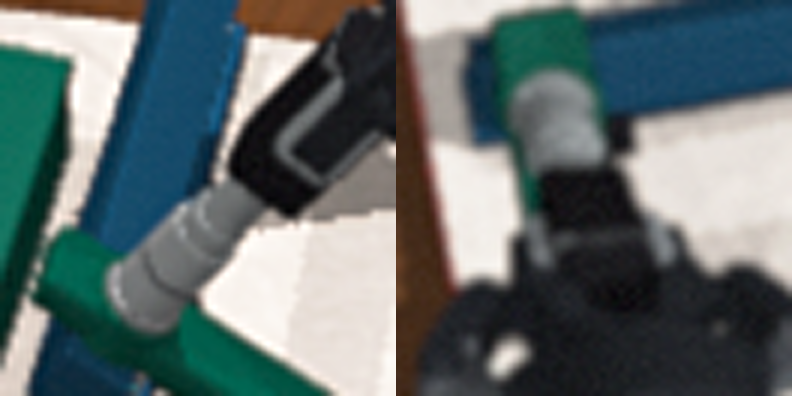

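The collar sits on the socket's mouth in both views, and the depth is 16.3 mm with the push force at a hard stop. Now ease the preload and open.

Request:
apply_moves(steps=[[[0,0,-0.004],[0,0,0],0.0],[[0,0,0],[0,0,0],0.0],[[0,0,0],[0,0,0],0.3],[[0,0,0],[0,0,0],0.4],[[0,0,0],[0,0,0],0.5],[[0,0,0],[0,0,0],0.6],[[0,0,0],[0,0,0],0.7],[[0,0,0],[0,0,0],0.7]])

```text
clock: 13.68
eef_pos: [0.5589, -0.0106, 0.2768]
tool_rot: [-0.03, 0.953, 0.052, 0.297]
ft_force: [0.5, -0.1, 0.1]
grip_width: 0.0596
grasp_force: 0.0
```

```bash
python3 st.py
```

```text
t 13.6833 pos rel. tip-at-mouth, tool axes mm (z>0 = inside) [ 1.92 -1.17 18.65] rot err deg [-0.05 -0.05  0.05] F tool [-0.4 -0.1  0.2] T tool [ 0.09  0.57 -0.03] w 0.059620066242644966 0.0
```

Request:
apply_moves(steps=[[[0,0,-0.03],[0,0,0],0.7],[[0,0,-0.06],[0,0,0],0.7],[[0,0,-0.1],[0,0,0],0.7],[[0,0,-0.1],[0,0,0],0.7],[[0,0,-0.12],[0,0,0],0.7],[[0,0,-0.12],[0,0,0],0.7],[[0,0,-0.12],[0,0,0],0.7],[[0,0,-0.05],[0,0,0],0.7]])

```text
clock: 14.35
eef_pos: [0.4794, -0.0273, 0.3952]
tool_rot: [-0.029, 0.953, 0.051, 0.299]
ft_force: [0.4, -0.7, 0.7]
grip_width: 0.0599
grasp_force: 0.0
```

Run:
```python
from plan import *
P,d=camera("side"); cv2.imwrite("pics/end.png",P[...,::-1]); T1,dt=camera("top")
p,M=sock(0.); ez=-M[:,2]; m=np.array([.602,-.0008,.2173])
# grip top face should be 102+... : mouth +34+68=102 mm along axis when home
for n,dd in(("side",d),("top",dt)):
    W=cloud(n,dd); L=(W-m)@np.stack([M[:,0],M[:,1],ez],1)
    k=(np.hypot(L[...,0],L[...,1])<.024)&(L[...,2]>.05)&(L[...,2]<.125); q=L[k]
    print(n,k.sum(),"top along axis",np.percentile(q[:,2],[50,90,97,99.5]),"lat",np.median(q,0))
    k2=k&(L[...,2]>.09); print(k2.sum(), L[k2].mean(0))
print(bot.get_obs()["eef_pos"],bot.get_obs()["clock"])
```

```text
side 535 top along axis [0.08396245 0.10251183 0.10346281 0.10395023] lat [0.00318496 0.01283155 0.08396245]
217 [0.0055614  0.00498747 0.09969248]
top 462 top along axis [0.09600322 0.10252377 0.10414394 0.10535559] lat [-0.0057626   0.00095035  0.09600322]
270 [ 0.00328126 -0.0003239   0.0994822 ]
[ 0.4800174  -0.02743559  0.39448824] 14.45
```

View pics/end.png

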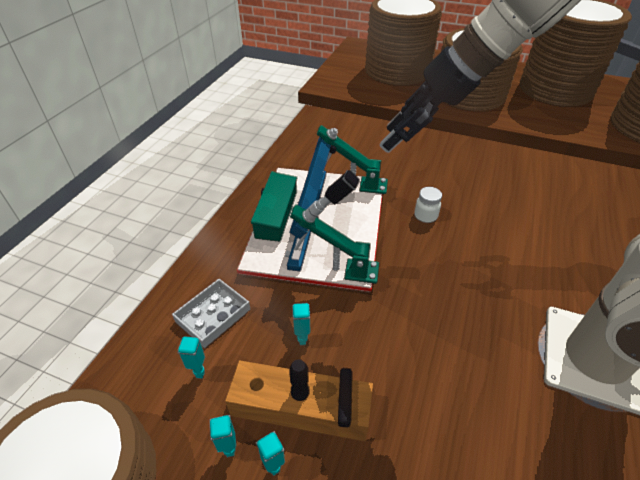

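The driver stands in the socket with its grip at (343,187). Its top is 102.5 mm above the mouth along the axis, against 102 mm when fully home. Nothing else has moved and the arm is clear.

```bash
python3 -c "
from workcell import bot
print(bot.job_done())"
```

```text
the job is handed in; nothing more can be done
None
```

The hand driver is pushed home in the leaning socket and released, with nothing else disturbed, and the job is handed in at about 14.5 s. The click itself couldn't be read directly; I judged it from the depth and the hard stop.

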